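Nest the beakers and hold the clip open on the recipe card

TASK

Get the recipe stand ready for baking: put the middle-sized loose steel beaker into the wide beaker that is fixed on the stand, then the narrow one into the middle one, each let go standing upright on the bottom of the one round it. Then take the steel spring clip by its two tails, squeeze it wide open and bring its gaping jaws, level and pointing straight along the card, round the free side edge of the card (the upright edge away from the beakers), well over the edge with the card midway between the jaws and touching neither, so that I can slip a second sheet in. Finish like that, still squeezing the clip open in mid-air; do not let go of it, and leave the jars, tin and mill where they are.

Things in the scene. Friction and masses are not known exactly. Their poses are not given: they have to be found in the camera images.
- stand: Wooden recipe stand, fixed to the table; base 110 (x) x 210 (y) x 12 mm, origin at the centre of its underside, z up. At its +y end the wide steel beaker is fixed (76 mm outside, inside 70 mm narrowing to 62 at the floor, rim 57 mm above the table); at its -y end a card stands on edge in a wooden block (36 mm in x, y = -85 to -25 mm, top 34 mm above the table).
- beaker_floor (a point): Centre of the inner floor of the wide beaker fixed on the stand, 15 mm above the table (stand frame: 0, 55, 15 mm).
- card_edge (a point): Point on the card's free side edge, mid-thickness, 80 mm above the table (stand frame 20, -95, 80 mm); axes as the stand's. The white card, 3 mm thick, runs from here 80 mm towards +y (the beaker), faces to +x and -x, top edge 115 mm above the table. Approach it along +y; the block ends 10 mm short of this edge.
- middle_beaker: Loose steel beaker of middle width: 58 mm outside diameter from 30 mm up to the rim, tapering to 48 mm at the foot, 75 mm tall, walls 2.5 mm, floor 3 mm, about 90 g. Origin at the centre of its underside, z up. In the wide beaker it stands 33 mm proud of the rim. It and the narrow one may swap places.
- narrow_beaker: Loose narrow steel beaker, the tallest: 39 mm outside diameter from 30 mm above its foot up to the rim, tapering to 30 mm at the foot, 105 mm tall, about 70 g. Origin at the centre of its underside, z up the axis. In the middle beaker it stands 33 mm proud of that one's rim.
- clip: Loose steel spring clip, two levers on a pin, lying on its side, 28 mm high, 45 g. Origin at the pin's underside; x to the jaws (tips at +51 mm), z up. Tails with dark rubber pads reach x = -50 mm; shut they are 47 mm over the ends, 39 mm at x = -33 mm. Grip it across y at about x = -33 mm: it starts to open at about 4.5 N, is at its stop at about 8 N; 15 to 25 N holds it there.
- clip_mouth (a point): Point midway between the jaws, 36 mm ahead of the pin and about 15 mm behind the jaw tips, at half the clip's height (clip frame: 36, 0, 14 mm). Axes as the clip's.
- clip_open (a joint): Swing of each lever, rad: 0 shut (jaw tips meet), 0.24 wide open at the stop (tails parallel, 24 mm over their outsides, jaws 25 mm apart inside at the tips); both levers move alike, a spring shuts them.
- jam_jar: Bystander, loose: glass jam jar with a lid, 62x62x86 mm, at the back, right of centre. Origin at the centre of its underside.
- tuna_tin: Bystander, loose: low round tin, 86 mm across, 40 mm high, at the back, in the middle. Origin at the centre of its underside.
- honey_jar: Bystander, loose: lidded honey jar, 64x68x84 mm, at the front, left. Origin at the centre of its underside.
- pepper_mill: Bystander, loose: turned wooden pepper mill, 58 mm across, 160 mm high, on the left. Origin at the centre of its underside.
Not all that is in view belongs to the job. Leave any orange or pink look-alike of the narrow_beaker alone.

How it is judged:
By the outcome, as a careful person would: the job done as asked, in the order asked, and still so for the second after the job is handed in, while the arm keeps its last pose, push and grip.
It also fails if it takes over 72 s, if anything falls off the work surface, if the arm or the gripper's body presses on something with over 40 N, if the wrist force passes 120 N, or if a joint passes its speed limit or range.

ROBOT

A 7-joint arm with a two-finger parallel gripper is mounted at the origin on a cart in front of the work surface, level with it; the furniture and walls round the work are solid. World frame = base frame: x ahead of the robot, y to its left, z up, the work surface at z = 0. Lengths are in mm, angles in rad, forces in N, time in s.
With the tool pointing down it reaches from about 425 to 925 mm from the base axis. Payload 6.8 kg.
Tool frame: the origin (TCP) lies at the very end of the fingers, on their centre line; the grasp point (between the pads) lies 19 mm behind it; z points along the fingers, y is the line along which they close (so a half turn about z gives the same grasp; the last joint's range is limited). The gripper opens to 85 mm and grips with 20 to 120 N. Pads are 22 mm wide; open, the fingers measure 114 mm over their backs; the gripper's body (76 mm by 85 mm) begins 54 mm behind the grasp point. The pads swing forward as they close: fully open they stand 13 mm farther back than shut.
Start: joints at [-1.317, 0.477, 0.022, 1.555, -0.011, 1.109, -0.083], TCP at [238.919, 631.32, 231.308] pointing down, gripper open.
Joint ranges: [-2.96, 2.96], [-0.34, 2.1], [-1.41, 1.46], [0.24, 2.44], [-1.37, 4.51], [0.17, 1.92], [-2.96, 2.96]. Speed limits (rad/s): [2.39, 2.39, 3.14, 3.14, 3.14, 3.14, 3.14].

INTERFACE

Orientations are given as [roll, pitch, yaw] about the fixed x, y, z axes, in that order (R = Rz(yaw) Ry(pitch) Rx(roll)).
In Python, from station import robot, solver, observe, grab_frame gives the robot as it stands. The module is installed in compiled form; this text tells all that it offers. Calls block until the motion is done:
- robot.move_to(position, orientation): joint-space move of the TCP to a pose.
- robot.move_l(position, rotation=None, speed=150, stop_force=None): straight line of the TCP; rotation=None keeps the orientation; speed is the mean speed in mm/s. With stop_force (N) it stops when the force on the tool has changed by that much, and returns True; else False.
- robot.move_j(angles): joint-space move.
- robot.gripper_open() and robot.grasp(f_grip=None): open the fingers fully, or close them until they stop; f_grip is the grip in N (None keeps the last).
- robot.sleep(seconds).
- solver.solve_ik(position, orientation): joint angles nearest the present ones, or None.
- observe(): the state.
- grab_frame(name): name is "side" or "top"; returns a dict with "frame" (384x512x3 uint8, red, green, blue), "fov_y" (degrees; the focal length in pixels is half the picture's height over the tangent of half this angle, whatever the lens; pixels are square), "cx", "cy" (the principal point, pixels), "dist_coeffs" ([k1, k2, p1, p2, k3] as OpenCV has them; the pictures are not rectified), "world_from_camera" (4x4, takes a point from camera to world coordinates). Camera axes: x right, y up, looking along -z (the intrinsics and any distortion apply to the point x, -y, -z); pixel columns grow to the right and rows downward; lengths in mm; the calibration is good to about 2 mm. A picture is of the moment at which its call begins. There is no depth.
A pose or a line that the arm cannot do raises robot.MotionError and nothing moves.
- robot.hand_in(): hands the job in; it is judged then, once.
The state is a dict: "clock": time; "joints": joint angles; "joint_velocities": joint speeds; "effort": joint torques, N m; "position": TCP position; "orientation": TCP orientation; "ft_force": force on the tool from outside, world axes, zero at the start; "moment": the same for the moment, N m; "grip_width": finger opening in mm; "gripper_force": force on a finger pad.
Only numpy, scipy, OpenCV 4.12 (cv2) and the standard library are available. Lean on these libraries where they do the work, as an engineer would, in place of code of your own. Each camera call takes 0.05 s, during which the arm holds its last target. There are 200 camera calls.

## Working session

There is one attempt and no reset: what is moved stays moved. The work goes in short steps, each a Python script; the robot and the scene stay as the last script left them, time stands still between calls to the robot, and variables do not carry over. Pictures are saved under pics/ and viewed, at most 10 in all, crops included, and the job is handed in when it is done.

```bash
mkdir -p pics
cat > h.py <<'E'
import numpy as np, cv2
from station import robot, solver, observe, grab_frame
def K(d):
    h=d["frame"].shape[0]; f=h/2/np.tan(np.radians(d["fov_y"])/2)
    return np.array([[f,0,d["cx"]],[0,f,d["cy"]],[0,0,1.]])
def ray(d,uv):
    p=cv2.undistortPoints(np.array(uv,float).reshape(-1,1,2),K(d),np.array(d["dist_coeffs"],float)).reshape(-1,2)
    T=np.array(d["world_from_camera"]); v=np.c_[p[:,0],-p[:,1],-np.ones(len(p))]
    return T[:3,3], v@T[:3,:3].T
def onz(d,uv,z):
    o,v=ray(d,uv); return o+v*((z-o[2])/v[:,2])[:,None]
def proj(d,P):
    T=np.linalg.inv(np.array(d["world_from_camera"])); c=np.array(P,float).reshape(-1,3)@T[:3,:3].T+T[:3,3]
    c=c*[1,-1,-1]
    return cv2.projectPoints(c,np.zeros(3),np.zeros(3),K(d),np.array(d["dist_coeffs"],float))[0].reshape(-1,2)
def save(d,n,crop=None,s=1):
    f=d["frame"]
    if crop: x0,y0,x1,y1=crop; f=f[y0:y1,x0:x1]
    f=cv2.resize(f,None,fx=s,fy=s,interpolation=cv2.INTER_CUBIC)
    cv2.imwrite("pics/"+n,f[:,:,::-1])
E
python3 - <<'E'
from h import *
import pickle
D={n:grab_frame(n) for n in("side","top")}
pickle.dump(D,open("d0.pkl","wb"))
for n,d in D.items():
    save(d,n+"0.png",None,1.5); print(n,d["fov_y"],d["cx"],d["cy"],d["dist_coeffs"],np.round(d["world_from_camera"],3).tolist())
o=observe();print(o["clock"],o["position"],o["orientation"],o["grip_width"])
E
```

```text
side 54.55392114627508 251.04813308732244 190.6650764723039 [-0.00440083  0.          0.          0.          0.        ] [[0.875, 0.324, -0.361, 197.44], [-0.485, 0.592, -0.643, -651.31], [0.005, 0.738, 0.675, 785.272], [0.0, 0.0, 0.0, 1.0]]
top 44.39869813332598 254.89043906013555 197.90922208622828 [-0.13659937  0.          0.          0.          0.        ] [[0.017, 0.993, -0.116, 424.689], [-1.0, 0.02, 0.019, 36.63], [0.021, 0.116, 0.993, 1260.802], [0.0, 0.0, 0.0, 1.0]]
0.1 [238.74352692 630.81090853 230.42488499] [-3.13994758e+00  1.07356069e-04  2.77982614e+00] 85.55937260880151
```

View pics/top0.png

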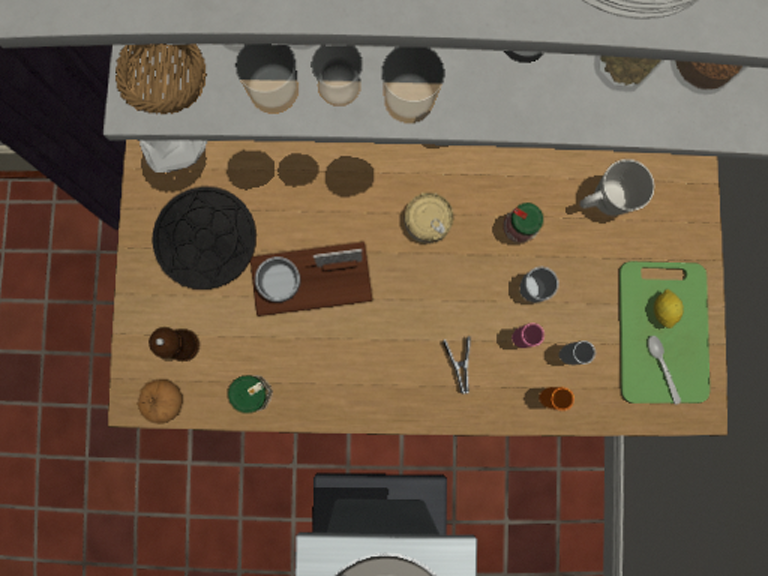

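View pics/side0.png

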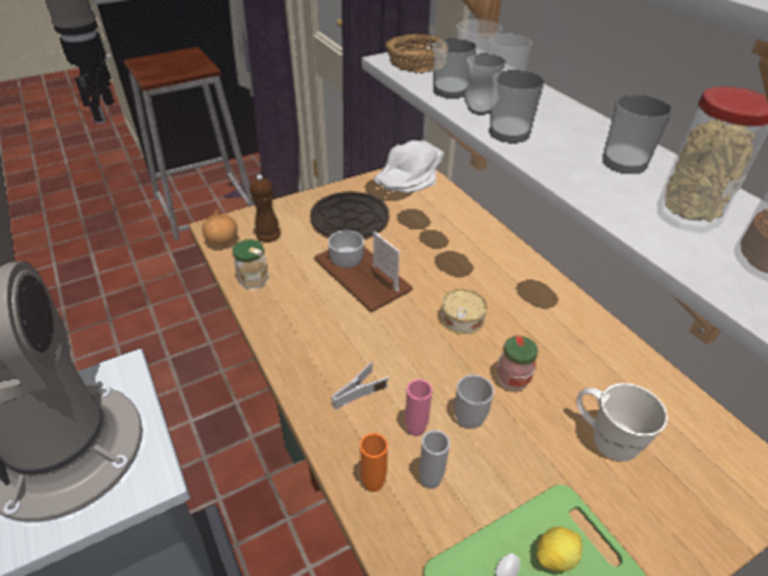

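Top view (768-wide scale): the steel middle beaker is at (540,284) and the steel narrow one at (577,352). The look-alikes are pink at (528,335) and orange at (557,398). The mug (627,188) and the shelf glasses (270,75), (340,70), (412,80) could also be mistaken for beakers. The wide fixed beaker is at (278,279), the card at (337,259), and the clip has its pin end near (463,365). I choose the two grey steel ones.

Run:
```python
from h import *
import pickle
D=pickle.load(open("d0.pkl","rb")); d=D["top"]; f=d["frame"]
a=cv2.resize(f[155:275,285:415],None,fx=3.5,fy=3.5,interpolation=cv2.INTER_CUBIC)
b=cv2.resize(f[155:215,160:255],None,fx=3.5,fy=3.5,interpolation=cv2.INTER_CUBIC)
c=np.zeros((420,800,3),np.uint8); c[:420,:455]=a; c[:210,460:460+332]=b
s=D["side"]["frame"]; e=cv2.resize(s[235:275,215:265],None,fx=5,fy=5,interpolation=cv2.INTER_CUBIC);c[215:415,460:710]=e
cv2.imwrite("pics/crop1.png",c[:,:,::-1])
for n in D:
  d=D[n];hsv=cv2.cvtColor(d["frame"],cv2.COLOR_RGB2HSV)
  m=((hsv[...,1]<70)).astype(np.uint8)
  N,l,st,ce=cv2.connectedComponentsWithStats(m)
  for i in range(1,N):
    if 40<st[i,4]<3000: print(n,st[i],np.round(ce[i],1),np.round(onz(d,[ce[i]],0)[0]))
```

```text
side [32 65 13 45 56] [38.6 89.3] [ 114. 1130.    0.]
side [ 47 119   9  31  48] [ 51.1 134.1] [114. 729.   0.]
side [ 208  129   59   65 2078] [237.2 153.8] [667. 288.   0.]
side [110 161  14  31  51] [116.1 175. ] [267. 375.   0.]
side [165 165  12  12  60] [172.1 169.6] [437. 314.   0.]
side [156 172  23  21 162] [165.9 183.8] [395. 256.  -0.]
side [304 205   8   8  43] [307.1 208.4] [725. -51.   0.]
side [298 212  21  10 101] [307.7 216.9] [707. -81.  -0.]
side [221 241  38  32 420] [237.7 258.4] [ 460. -115.    0.]
side [303 250  27  36 755] [315.  266.7] [ 621. -233.    0.]
side [ 384  255   61   53 2097] [415.9 279.2] [ 819. -385.    0.]
side [279 286  21  40 635] [288.6 304.8] [ 502. -291.    0.]
side [489 366  23  18 231] [503.5 377.1] [ 795. -639.    0.]
side [330 368  17  16 214] [338.6 376.7] [ 502. -476.    0.]
top [ 387  106   49   38 1208] [414.5 125.4] [ 788. -435.    0.]
top [287 146  10  10  47] [292.  151.1] [704. -87.   0.]
top [209 166  32  12 229] [224.9 171. ] [645.  95.   0.]
top [170 171  30  31 726] [184.5 185.8] [602. 204.   0.]
top [347 178  26  24 478] [359.2 189.4] [ 602. -272.    0.]
top [296 224  18  39 206] [306.9 243.4] [ 452. -129.    0.]
top [432 224  22  46 261] [441.7 243.2] [ 457. -505.    0.]
top [373 227  24  16 310] [385. 235.] [ 478. -343.    0.]
top [165 252  16  22  86] [173.6 260.3] [401. 226.  -0.]
```

View pics/crop1.png

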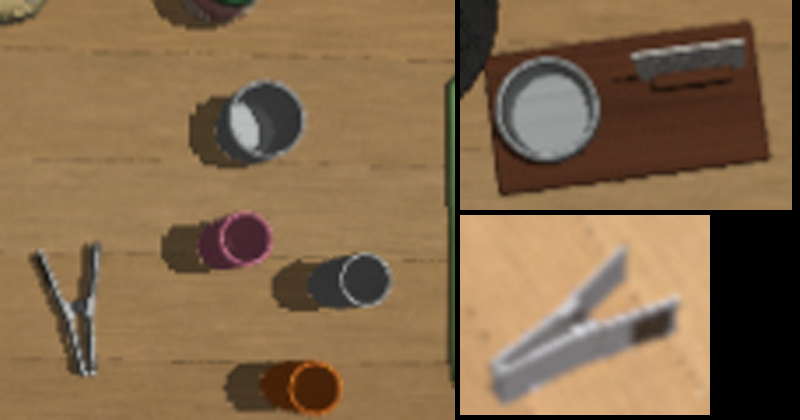

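The crop confirms the grey middle beaker at crop (265,120) and the grey narrow one at (363,280), distinct from pink (243,238) and orange (315,388). The clip's jaws are at (88,372), with its tails at (40,252) and (97,245), so it points towards the robot. The stand's wide beaker is at (547,108), and the card's free edge is on the right.

```bash
cat > meas.py <<'E'
from h import *
from scipy.optimize import least_squares
def mask(d,seed,st=70):
    hsv=cv2.cvtColor(d["frame"],cv2.COLOR_RGB2HSV); m=(hsv[...,1]<st).astype(np.uint8)
    _,l=cv2.connectedComponents(m); s=np.round(seed).astype(int)
    w=l[s[1]-6:s[1]+7,s[0]-6:s[0]+7].ravel(); w=w[w>0]
    return (l==np.bincount(w).argmax()).astype(np.uint8)
def rim(d,seed,h,R,st=70):
    m=mask(d,seed,st); c=max(cv2.findContours(m,0,cv2.CHAIN_APPROX_NONE)[0],key=len)
    c=cv2.convexHull(c).reshape(-1,2); P=np.concatenate([np.linspace(a,b,8,endpoint=False) for a,b in zip(c,np.roll(c,-1,0))])
    P=onz(d,P,h)[:,:2]; o=np.array(d["world_from_camera"])[:2,3]
    x=P.mean(0)
    for _ in range(15):
        u=(x-o)/np.linalg.norm(x-o); v=P-x; k=(v@u)/np.linalg.norm(v,axis=1)>0.15
        r=least_squares(lambda q:np.hypot(*(P[k]-q[:2]).T)-q[2],[*x,R],loss="soft_l1")
        x=least_squares(lambda q:np.hypot(*(P[k]-q).T)-R,x,loss="soft_l1").x
    return x,r.x
E
python3 - <<'E'
from meas import *
import pickle
D=pickle.load(open("d0.pkl","rb"))
for n,h,R,s in (("middle",75,29,[(359,189),(315,266)]),("narrow",105,19.5,[(385,235),(288,305)]),("wide",57,38,[(184,186),(230,165)])):
  for v,q in zip(("top","side"),s):
    if n=="wide" and v=="side": continue
    a,b=rim(D[v],q,h,R); print(n,v,np.round(a,1),np.round(b,1))
d=D["top"]; hsv=cv2.cvtColor(d["frame"],cv2.COLOR_RGB2HSV)
# pink/orange
for n,lo,hi in(("pink",150,176),("orange",3,11)):
  m=((hsv[...,0]>=lo)&(hsv[...,0]<=hi)&(hsv[...,1]>130)).astype(np.uint8); m[:,:280]=0;m[:200]=0;m[:,420:]=0
  ys,xs=np.nonzero(m); i=np.c_[xs,ys]; print(n,len(i),np.round(onz(d,[[i[:,0].max(),np.median(ys)],[i[:,0].min(),np.median(ys)]],105),0)[:,:2].tolist())
# board
f=d["frame"]; sub=f[150:220,150:260]
m=((sub.max(2)<110)).astype(np.uint8); m|=mask(d,(184,186))[150:220,150:260]; m|=mask(d,(225,171))[150:220,150:260]
m=cv2.morphologyEx(m,cv2.MORPH_OPEN,np.ones((5,5)))
c=max(cv2.findContours(m,0,cv2.CHAIN_APPROX_NONE)[0],key=len).reshape(-1,2)+[150,150]
P=onz(d,c,12)[:,:2].astype(np.float32); r=cv2.minAreaRect(P); print("board",r); print(np.round(cv2.boxPoints(r)))
# card top edge, z=115 : list mask boundary
cm=mask(d,(225,171)); ys,xs=np.nonzero(cm); 
top=[(x,ys[xs==x].min()) for x in range(xs.min(),xs.max()+1)]
print("cardtop",np.round(onz(d,top[::4]+[top[-1]],115),1)[:,:2].tolist())
# clip
sub=f[220:268,285:325].astype(int); wood=np.median(sub.reshape(-1,3),0)
print("wood",wood); hs=hsv[220:268,285:325]
for r in range(0,48): print(''.join('#' if s<70 else ('o' if v<90 else '.') for s,v in zip(hs[r,:,1],hs[r,:,2])))
E
```

```text
middle top [ 593.5 -258.3] [ 593.9 -259.6   27.9]
middle side [ 596.3 -257.6] [ 596.4 -257.5   28.9]
narrow top [ 475.1 -321.1] [ 475.1 -321.4   19.3]
narrow side [ 490.3 -298.9] [ 490.3 -298.9   19.5]
wide top [595.1 196.8] [594.4 196.3  38.7]Traceback (most recent call last):
  File "<stdin>", line 12, in <module>
    return umr_maximum(a, axis, None, out, keepdims, initial, where)
ValueError: zero-size array to reduction operation maximum which has no identity
```

Run:
```python
from meas import *
import pickle
D=pickle.load(open("d0.pkl","rb")); s=D["side"]; d=D["top"]
for x in ((475,-321),(490,-299)):
  print([np.round(proj(q,[[*x,0],[*x,105]]),1).tolist() for q in(d,s)])
hs=cv2.cvtColor(s["frame"],cv2.COLOR_RGB2HSV)
print(hs[280:330:2,288,1:].tolist())
hsv=cv2.cvtColor(d["frame"],cv2.COLOR_RGB2HSV); print(hsv[222,352],hsv[265,373],hsv[228:242:2,372:398:3,1])
f=d["frame"]; sub=f[150:220,150:260]
m=((sub.max(2)<110)).astype(np.uint8); m|=mask(d,(184,186))[150:220,150:260]; m|=mask(d,(225,171))[150:220,150:260]
m[:, :17]=0
m=cv2.morphologyEx(m,cv2.MORPH_OPEN,np.ones((5,5)))
c=max(cv2.findContours(m,0,cv2.CHAIN_APPROX_NONE)[0],key=len).reshape(-1,2)+[150,150]
P=onz(d,c,12)[:,:2].astype(np.float32); r=cv2.minAreaRect(P); print("board",r); print(np.round(cv2.boxPoints(r)))
cm=mask(d,(225,171)); ys,xs=np.nonzero(cm)
top=[(x,ys[xs==x].min()) for x in range(xs.min(),xs.max()+1)]
print("cardtop",np.round(onz(d,top[::4]+[top[-1]],115),1)[:,:2].tolist())
hs=hsv[220:268,285:325]
for r in range(0,48): print(220+r,''.join('#' if a<70 else ('o' if v<90 else '.') for a,v in zip(hs[r,:,1],hs[r,:,2])))
```

```text
[[[377.0, 236.0], [388.7, 234.4]], [[285.8, 320.3], [289.2, 294.9]]]
[[[369.1, 230.4], [380.0, 228.3]], [[286.0, 309.7], [289.4, 283.9]]]
[[103, 215], [102, 215], [103, 212], [67, 203], [5, 141], [4, 119], [8, 121], [4, 122], [4, 122], [6, 121], [6, 128], [5, 155], [7, 113], [5, 113], [7, 114], [4, 114], [9, 115], [5, 113], [9, 115], [11, 113], [7, 114], [7, 113], [7, 105], [107, 195], [113, 207]]
[172 119  71] [ 12 226  71] [[117 118 119  93  39   5   7  53 116]
 [122 125  14   5   5   9  10   5 119]
 [122  15  16  10   5  10   5   0  48]
 [110   5  10  10   5   9   5   5  52]
 [ 86   0   5  10   4   0   5  10  50]
 [114   5   5   5   3  10   0  10  72]
 [129  15   5  10   3   8   5   5 121]]
board ((602.010498046875, 142.35556030273438), (109.7197494506836, 209.2714385986328), 8.646551132202148)
[[532. 238.]
 [564.  31.]
 [672.  47.]
 [641. 254.]]
cardtop [[626.1, 129.3], [628.8, 119.4], [629.0, 109.6], [631.7, 99.8], [631.9, 89.9], [634.6, 80.1], [634.9, 70.2], [637.6, 60.4], [637.7, 52.9]]
220 ........................................
221 ........................................
2
[... 1368 characters left out ...]
...o.###oo##.............
253 ...................o###oo##.............
254 ...................o###oo##.............
255 ...................o.###o##.............
256 ....................o###o##.............
257 ...................oo###o##.............
258 ...................ooo#####.............
259 ....................oo#####.............
260 ....................oo#####.............
261 ....................oo######............
262 ........................#...............
263 ........................................
264 ........................................
265 ........................................
266 ........................................
267 ........................................
```

```bash
cat >> h.py <<'E'
def yaw(phi):  # tool yaw (rad) for closing line at angle phi (deg), both options
    y=np.radians(phi-90); return [np.arctan2(np.sin(a),np.cos(a)) for a in (y,y+np.pi)]
def ori(y): return [np.pi,0,float(y)]
E
python3 - <<'E'
from h import *
import pickle
D=pickle.load(open("d0.pkl","rb")); d=D["top"]
a,b,j=onz(d,[[297,226.0],[312.7,224.6],[309,261.6]],28)[:,:2]
m=(a+b)/2; print("clip tails",a,b,"tip",j,"len",np.linalg.norm(j-m),"gap",np.linalg.norm(a-b),"ang",np.degrees(np.arctan2(*(j-m)[::-1])))
print("pin row",onz(d,[[308,242]],28))
print("pink,orange",onz(d,[[354.4,223],[375,266]],105)[:,:2])
print("jam",onz(d,[[350,147]],86)[0],"tin",onz(d,[[285.5,145]],40)[0],"mill",onz(d,[[109,228]],160)[0],"honey",onz(d,[[165,262]],84)[0])
for z in(300,400,500): print("shelf",z,onz(d,[[300,92]],z)[0])
def t(n,p,phis):
  for y in yaw(phis):
    q=solver.solve_ik(p,ori(y)); print(n,round(y,2),None if q is None else np.round(q,2))
t("mid",[595,-258,180],90); t("midlow",[595,-258,45],90)
t("place",[594,197,175],8.65);t("placeB",[594,197,175],98.65); t("nar",[476,-321,75],23); t("place2",[594,197,233],8.65)
t("clip",[485,-127,1],90+188); t("card",[646,-17,67],8.65)
E
```

```text
clip tails [497.07657404 -98.93183299] [ 501.46724389 -140.45516633] tip [ 404.38064652 -131.32592253] len 95.60159491405213 gap 41.75482239749009 ang -173.01115888552937
pin row [[ 455.53756695 -128.29574399   28.        ]]
pink,orange [[ 502.32657139 -233.90879606]
 [ 396.4428085  -285.69622789]]
jam [ 699.36046516 -228.60933326   86.        ] tin [710.99566982 -65.57754173  40.        ] mill [475.56831628 358.11899386 160.        ] honey [397.70934041 235.02874329  84.        ]
shelf 300 [766.84528187 -74.06362664 300.        ]
shelf 400 [731.23374784 -62.54267919 400.        ]
shelf 500 [695.6222138  -51.02173174 500.        ]
mid 0.0 [-0.35  0.7   1.02  1.72 -0.66  1.11 -0.69]
mid 3.14 [-0.18  0.57  0.71  1.71 -0.43  1.02  2.25]
midlow 0.0 [-0.25  0.84  0.85  1.79 -0.8   0.9  -0.6 ]
midlow 3.14 [ 0.04  0.68  0.39  1.77 -0.36  0.76  2.18]
place -1.42 [-0.27  0.46 -0.2   1.72  0.11  0.97  2.78]
place 1.72 [-0.76  0.48  0.46  1.76 -0.26  0.96 -0.04]
placeB 0.15 [-0.89  0.53  0.66  1.77 -0.38  0.98 -1.5 ]
placeB -2.99 [-0.52  0.45  0.14  1.74 -0.07  0.95  1.36]
nar -1.17 [-0.32  0.98  1.26  1.98 -1.09  1.1  -1.3 ]
nar 1.97 [ 0.09  0.56  0.52  1.95 -0.41  0.73  1.26]
place2 -1.42 [-0.3   0.4  -0.15  1.67  0.07  1.08  2.81]
place2 1.72 [-0.77  0.42  0.47  1.7  -0.21  1.07 -0.08]
clip -3.0 [-0.03  0.56  0.2   2.13 -0.24  0.47  2.07]
clip 0.14 [-0.25  0.61  0.49  2.15 -0.58  0.51 -0.76]
card -1.42 [-0.81  1.08  1.26  1.8  -1.13  1.19 -2.16]
card 1.72 [-0.42  0.67  0.5   1.78 -0.43  0.81  0.44]
```

Run:
```python
from h import *
robot.move_to([600,150,270],ori(2.9))
robot.move_to([595,-258,150],ori(3.14))
o=observe(); print(o["clock"],np.round(o["position"],1),np.round(o["joints"],2))
print(robot.move_l([595,-258,45],speed=150,stop_force=10))
robot.grasp(30); o=observe(); print(o["clock"],o["grip_width"],o["gripper_force"],o["ft_force"])
robot.move_l([595,-258,185],speed=200); o=observe(); print(o["clock"],o["grip_width"],o["gripper_force"],o["ft_force"])
save(grab_frame("side"),"m1.png",(250,120,512,384),2)
```

```text
3.825 [ 596.1 -256.2  150.2] [ 0.04  0.54  0.38  1.72 -0.24  0.93  2.08]
False
5.05 57.59466173582845 31.656500101089478 [-1.43837824  1.32837808  5.78387938]
5.9 57.771153032518065 32.331193797290325 [ 0.15081623  0.15356679 -2.56323552]
```

View pics/m1.png

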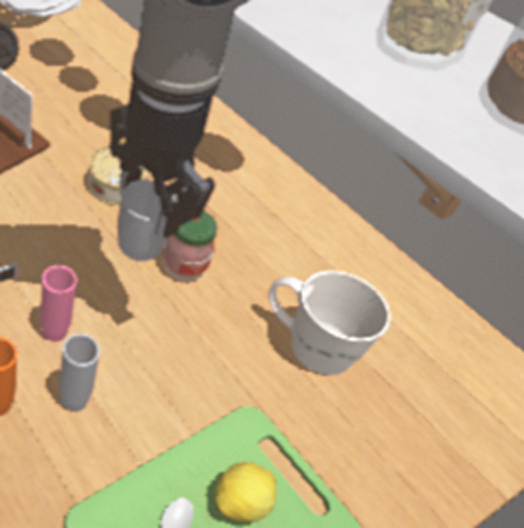

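The middle beaker is lifted, held upright at crop (140,215), and the other things are undisturbed. Next is placing it.

Run:
```python
from h import *
c=[594.3,196.8]
robot.move_to([*c,190],ori(1.72)); o=observe(); print(o["clock"],np.round(o["position"],1),o["grip_width"])
robot.move_l([*c,85],speed=150); print(observe()["ft_force"])
print(robot.move_l([*c,57],speed=40,stop_force=6)); o=observe(); print(o["clock"],np.round(o["position"],1),o["ft_force"])
robot.gripper_open(); p=o["position"]
robot.move_l([p[0],p[1],150],speed=180)
robot.move_l([c[0]-60,c[1]-200,230],speed=350)
import pickle; D={n:grab_frame(n) for n in("side","top")}; pickle.dump(D,open("d1.pkl","wb"))
a=D["top"]["frame"][140:230,140:260]; b=D["side"]["frame"][120:210,190:310]
cv2.imwrite("pics/m2.png",cv2.resize(np.hstack([a,b]),None,fx=3.3,fy=3.3,interpolation=cv2.INTER_CUBIC)[:,:,::-1]); print(observe()["clock"])
```

```text
7.7083 [594.5 195.6 189.9] 57.711353773435114
[ 0.10318732  0.03638574 -0.57193142]
True
9.1417 [594.4 197.   61.1] [0.34561031 0.35416974 3.86025356]
11.075
```

View pics/m2.png

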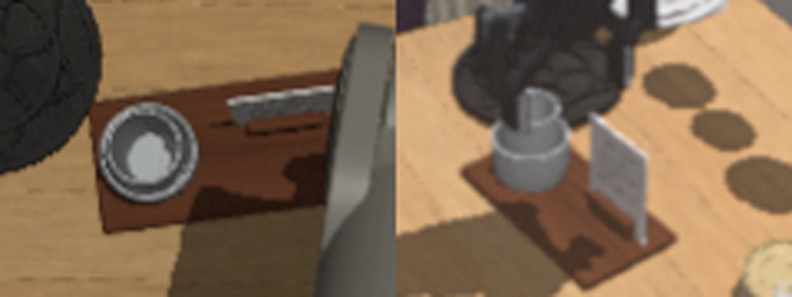

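The middle beaker stands upright inside the wide one (top crop (147,152)) and was released cleanly. The narrow one is next.

Run:
```python
from h import *
n=[476,-321]; c=[594.3,196.8]
robot.move_to([*n,190],ori(1.97)); 
print(robot.move_l([*n,75],speed=150,stop_force=10))
robot.grasp(30); o=observe(); print(o["clock"],np.round(o["position"],1),o["grip_width"],o["gripper_force"],o["ft_force"])
robot.move_l([*n,235],speed=220); o=observe(); print(o["grip_width"],o["ft_force"])
robot.move_to([*c,235],ori(1.72)); o=observe(); print(o["clock"],np.round(o["position"],1),o["grip_width"])
robot.move_l([*c,115],speed=150); print(observe()["ft_force"])
print(robot.move_l([*c,90.5],speed=40,stop_force=6)); o=observe(); print(o["clock"],np.round(o["position"],1),o["ft_force"])
```

```text
False
13.725 [ 476.4 -321.3   75.7] 38.25129342273322 30.062205456197262 [-0.15395172  0.57943305  5.98014763]
38.489848810571395 [-0.70464342 -0.14974045 -0.50705178]
16.5167 [594.6 195.  235.1] 38.733740275161246
[-0.38611169 -0.62382969 -0.12503606]
True
18.0 [594.5 197.   93.6] [-0.53109202  0.11826245  4.11987143]
```

Run:
```python
from h import *
import pickle
robot.gripper_open(); p=observe()["position"]
robot.move_l([p[0],p[1],190],speed=180)
g=[484.6,-121.5]
robot.move_to([*g,130],ori(-3.02))
D={n:grab_frame(n) for n in("side","top")}; pickle.dump(D,open("d2.pkl","wb"))
a=D["top"]["frame"][140:230,140:260]; b=D["side"]["frame"][110:200,190:310]
cv2.imwrite("pics/m3.png",cv2.resize(np.hstack([a,b]),None,fx=3.3,fy=3.3,interpolation=cv2.INTER_CUBIC)[:,:,::-1])
print(robot.move_l([*g,3],speed=120,stop_force=10)); o=observe(); print(o["clock"],np.round(o["position"],1),o["ft_force"])
robot.grasp(20); o=observe(); print(o["clock"],o["grip_width"],o["gripper_force"],o["ft_force"])
```

```text
False
22.2083 [ 485.1 -121.6    3.6] [ 1.40483119 -0.17555761  0.51450556]
22.8 23.16241620431011 22.52749353647232 [0.50050111 0.30186561 7.5534584 ]
```

View pics/m3.png

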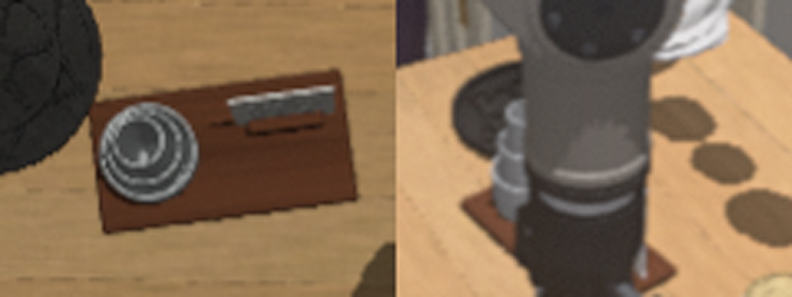

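The three beakers are nested concentrically in the top crop (147,145) and the stack is upright in the side crop. The clip is gripped at 23 mm, so it is at its stop. Next I lift it and go to the standoff pose before the card.

Run:
```python
from h import *
import pickle
robot.move_l([484.6,-121.5,150],speed=150)
th=np.radians(8.65); u=np.array([-np.sin(th),np.cos(th)]); e=np.array([636.0,51.5])
p=e-(69+45)*u
robot.move_to([*p,140],ori(np.radians(98.65)))
robot.move_l([*p,68],speed=150); robot.sleep(.3)
o=observe(); print(o["clock"],np.round(o["position"],1),np.round(o["orientation"],3),o["grip_width"],o["gripper_force"],o["ft_force"])
D={n:grab_frame(n) for n in("side","top")}; pickle.dump(D,open("d3.pkl","wb"))
q=o["position"][:2]; P=[[*(q+s*u),80] for s in (33,69,84)]+[[*e,80],[*e,115]]
for n in D: print(n,np.round(proj(D[n],P),1).tolist())
a=D["top"]["frame"][140:220,190:290]; b=D["side"]["frame"][140:240,215:315]
a=cv2.resize(a,(400*5//4-100,320),interpolation=cv2.INTER_CUBIC); b=cv2.resize(b,(400,400),interpolation=cv2.INTER_CUBIC)
c=np.zeros((400,800,3),np.uint8); c[:320,:400]=a; c[:,400:]=b
cv2.imwrite("pics/c1.png",c[:,:,::-1])
```

```text
26.1417 [653.6 -61.2  68.8] [3.14  0.    1.722] 22.658966192296248 21.703594028949738 [ 0.88881676  0.13161604 -0.44458047]
side [[282.9, 192.5], [274.6, 185.7], [271.2, 182.9], [264.5, 177.6], [264.8, 168.3]]
top [[272.2, 165.0], [258.2, 166.8], [252.4, 167.5], [240.7, 169.2], [240.6, 166.7]]
```

View pics/c1.png

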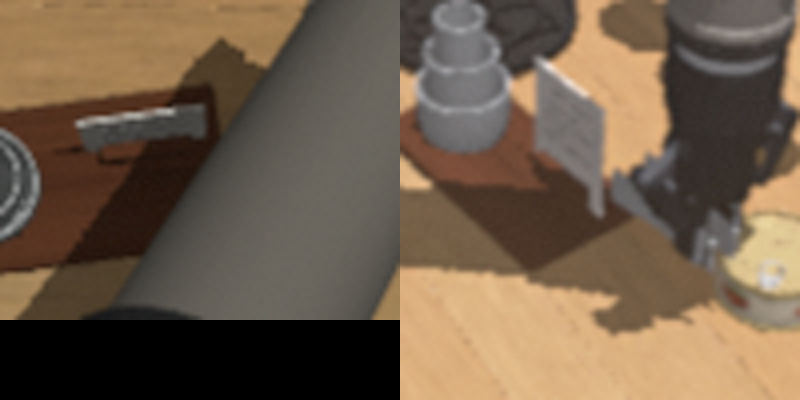

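The side crop shows the clip held open, with jaw tips near crop (617,180) and (655,155), pointing at the card edge (600,205 at the bottom). The top view is blocked by the forearm. The pads fix the clip's sideways position and yaw, so the side view is enough for reach, height and pitch.

Run:
```python
from h import *
import pickle
d=pickle.load(open("d3.pkl","rb"))["side"]
th=np.radians(8.65); u=np.array([-np.sin(th),np.cos(th)]); v=np.array([np.cos(th),np.sin(th)])
q=np.array([653.6,-61.2]); e=np.array([636.0,51.5])
x0,y0,S=250,165,13
f=cv2.resize(d["frame"][y0:y0+45,x0:x0+60],None,fx=S,fy=S,interpolation=cv2.INTER_CUBIC)[:,:,::-1].copy()
def mk(P,c):
    for x,y in proj(d,P):
        cv2.drawMarker(f,(int((x-x0+.5)*S),int((y-y0+.5)*S)),c,cv2.MARKER_CROSS,12,1)
mk([[*(q+84*u-14*v),z] for z in(65.2,93.2)],(0,0,255))
mk([[*(q+84*u+14*v),z] for z in(65.2,93.2)],(0,255,0))
mk([[*(e-1.5*v),z] for z in(36,80,115)],(255,0,255))
cv2.imwrite("pics/c2.png",f)
```

```text
(no output)
```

View pics/c2.png

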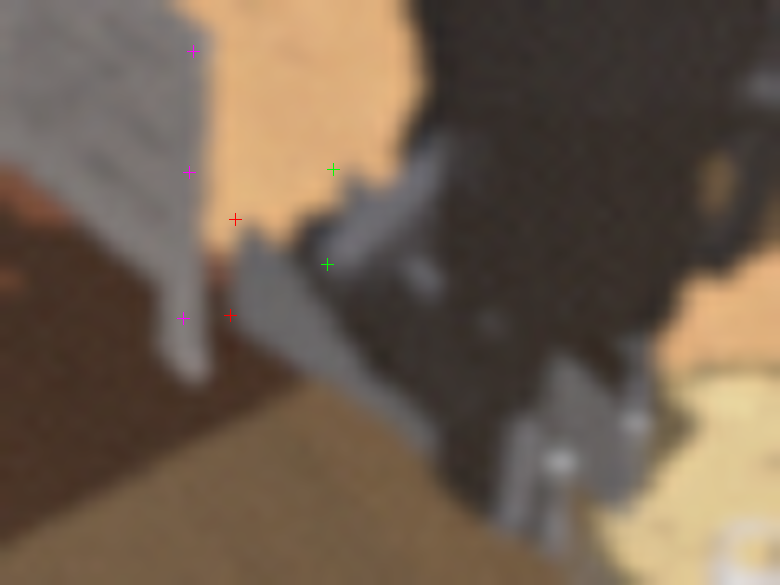

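The clip is level, with its near jaw tip at zoomed (240,222–330), within about 1–2 px of prediction. One view leaves the sideways offset ambiguous by about 2–3 mm, so I'll check the clip in the top view from a pose where the forearm doesn't hide it.

Run:
```python
from h import *
import pickle
p=observe()["position"]
robot.move_l([p[0],p[1],150],speed=180)
robot.move_l([610,-210,150],speed=250); robot.sleep(.3)
o=observe(); q=o["position"]; y=o["orientation"][2]; print(o["clock"],np.round(q,2),np.round(o["orientation"],3))
D={n:grab_frame(n) for n in("side","top")}; D["q"]=q; pickle.dump(D,open("d4.pkl","wb"))
th=np.radians(8.65); u=np.array([-np.sin(th),np.cos(th)]); v=np.array([np.cos(th),np.sin(th)])
zt=q[2]-3.6+28; zb=zt-28
c=np.zeros((520,800,3),np.uint8)
for k,n in enumerate(("top","side")):
    d=D[n]; S=13
    x,yy=proj(d,[[*(q[:2]+60*u),zt-14]])[0]; x0,y0=int(x-15),int(yy-20)
    f=cv2.resize(d["frame"][y0:y0+40,x0:x0+30],None,fx=S,fy=S,interpolation=cv2.INTER_CUBIC)[:,:,::-1].copy()
    for lat,col in((-14,(0,0,255)),(14,(0,255,0))):
      for z in (zt,zb):
        for a,b in proj(d,[[*(q[:2]+84*u+lat*v),z]]): cv2.drawMarker(f,(int((a-x0+.5)*S),int((b-y0+.5)*S)),col,cv2.MARKER_CROSS,12,1)
    c[:,k*400:k*400+390]=f; print(n,x0,y0)
cv2.imwrite("pics/c3.png",c)
```

```text
27.9167 [ 610.59 -208.46  149.84] [ 3.142 -0.     1.724]
top 309 159
side 280 184
```

View pics/c3.png

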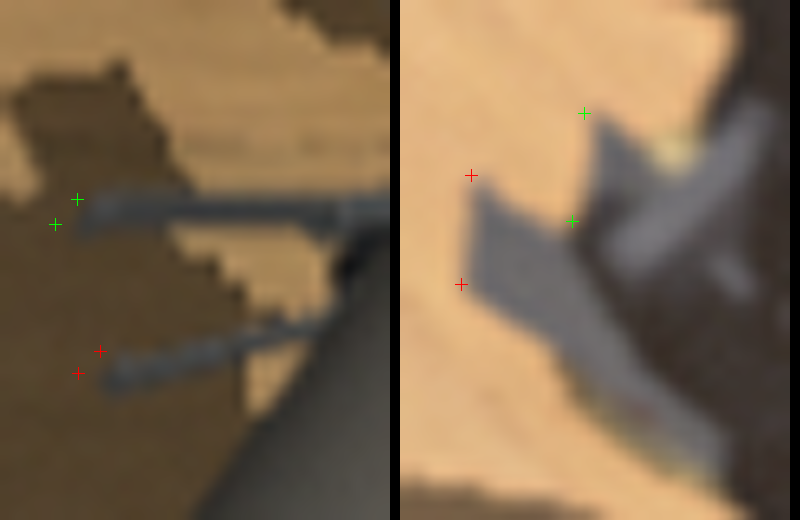

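Top crop: the open jaw tips are at (88,215) and (113,378), pointing along the card direction, with the axis tilted 8.7° in the image. Both views agree that the clip sits about 3.9 mm short and 2.3 mm towards -x of nominal, and is level. I apply that correction and approach.

Run:
```python
from h import *
import pickle
th=np.radians(8.65); u=np.array([-np.sin(th),np.cos(th)]); v=np.array([np.cos(th),np.sin(th)]); e=np.array([636.1,52.0])
R=ori(np.radians(98.65)); g=e+(-69+3.9+2)*u+2.3*v; z=70.
s=g-47*u
robot.move_l([*s,150],R,speed=200); robot.move_l([*s,z],R,speed=120); robot.sleep(.4)
q=observe()["position"]; err=q[:2]-s; print("standoff err",err@u,err@v,q[2]-z)
hit=robot.move_l([*g,z],R,speed=40,stop_force=4); robot.sleep(.5)
o=observe(); q=o["position"]; err=q[:2]-g; print(hit,o["clock"],err@u,err@v,q[2]-z,np.round(o["orientation"],3),o["grip_width"],o["gripper_force"],o["ft_force"])
D={n:grab_frame(n) for n in("side","top")}; D["q"]=q; pickle.dump(D,open("d5.pkl","wb"))
d=D["side"]; S=13; x0,y0=240,155
f=cv2.resize(d["frame"][y0:y0+45,x0:x0+50],None,fx=S,fy=S,interpolation=cv2.INTER_CUBIC)[:,:,::-1].copy()
t=q[:2]+(84-3.9)*u-2.3*v
for lat,col in((-14,(0,0,255)),(14,(0,255,0))):
  for zz in(66,94):
    a,b=proj(d,[[*(t+lat*v),zz]])[0]; cv2.drawMarker(f,(int((a-x0+.5)*S),int((b-y0+.5)*S)),col,cv2.MARKER_CROSS,12,1)
cv2.imwrite("pics/f1.png",f)
```

```text
standoff err 0.06020126573339066 0.20346640286402828 0.30609581056666
False 32.0083 -0.022363835541284103 -0.012073039304027209 0.0025732262553361807 [-3.142 -0.     1.722] 22.969715631161325 21.695106625556946 [-0.55395805 -0.35841862  0.20292773]
```

View pics/f1.png

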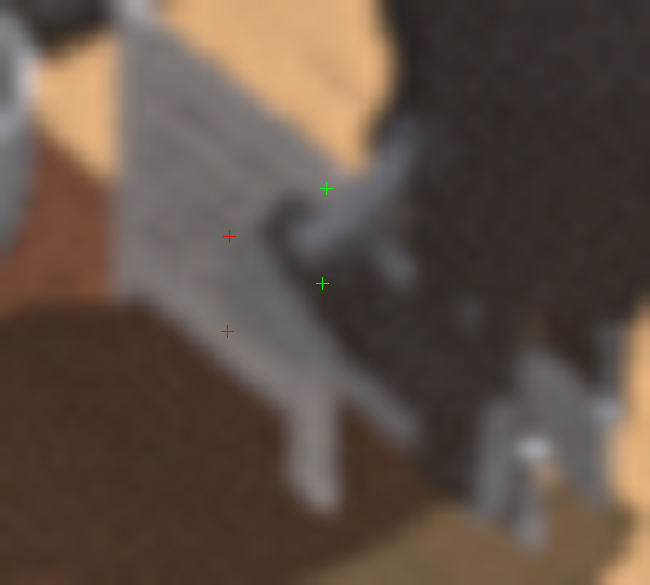

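The card edge lies between the two jaws in the side view: the near jaw is in front of it at about (230,240–335), the far tip is hidden behind it, and there is no contact force. I'll check the centring numerically with subpixel crossings in the earlier top pictures.

Run:
```python
from h import *
import pickle
th=np.radians(8.65); u=np.array([-np.sin(th),np.cos(th)]); v=np.array([np.cos(th),np.sin(th)]); e=np.array([636.1,52.0])
sat=lambda d:cv2.cvtColor(d["frame"],cv2.COLOR_RGB2HSV)[...,1].astype(float)
def cross(col,lo,hi,t):
    r=[]
    for i in range(lo,hi):
        a,b=col[i]-t,col[i+1]-t
        if a*b<0: r.append((i+a/(a-b),'in' if a>0 else 'out'))
    return r
D=pickle.load(open("d4.pkl","rb")); d=D["top"]; s=sat(d); q=D["q"]; zm=q[2]-3.6+14
for c in range(317,329):
    r=cross(s[:,c],170,193,75)
    print(c,[(round(x,2),k,*(np.round([(onz(d,[[c,x]],zm)[0,:2]-q[:2])@w for w in(u,v)],1))) for x,k in r])
# tip column crossing
for r in (175,176,187,188): print("row",r,np.round(s[r,312:322]).tolist())
D=pickle.load(open("d0.pkl","rb")); d=D["top"]; s=sat(d)
for c in range(211,242,3):
    r=cross(s[:,c],155,182,75); print(c,[(round(x,2),k,*(np.round([(onz(d,[[c,x]],115)[0,:2]-e)@w for w in(u,v)],1))) for x,k in r])
for r in (168,169,170): print("row",r,np.round(s[r,234:246]).tolist())
```

```text
317 [(np.float64(173.03), 'in', np.float64(75.3), np.float64(17.3)), (np.float64(176.38), 'out', np.float64(76.5), np.float64(9.3)), (np.float64(186.52), 'in', np.float64(80.2), np.float64(-14.8)), (np.float64(189.05), 'out', np.float64(81.1), np.float64(-20.8))]
318 [(np.float64(172.9), 'in', np.float64(72.9), np.float64(17.3)), (np.float64(176.35), 'out', np.float64(74.1), np.float64(9.1)), (np.float64(185.51), 'in', np.float64(77.4), np.float64(-12.7)), (np.float64(189.09), 'out', np.float64(78.7), np.float64(-21.2))]
319 [(np.float64(173.02), 'in', np.float64(70.5), np.float64(16.7)), (np.float64(176.35), 'out', np.float64(71.8), np.float64(8.8)), (np.float64(185.75), 'in', np.float64(75.2), np.float64(-13.6)), (np.float64(188.7), 'out', np.float64(76.2), np.float64(-20.6))]
320 [(np.float64(172.98), 'in', np.float64(68.1), np.float64(16.5)), (np.float64(176.37), 'out', np.float64(69.4), np.float64(8.4)), (np.float64(185.65), 'in', np.float64(72.7), np.float64(-13.7)), (np.float64(188.58), 'out', np.float64(73.8), np.float64(-20.6))]
321 [(np.float64(172.96), 'in', np.float64(65.
[... 3305 characters left out ...]
.float64(30.1), np.float64(-14.1))]
232 [(np.float64(166.58), 'in', np.float64(20.5), np.float64(2.9)), (np.float64(173.52), 'out', np.float64(22.7), np.float64(-14.4))]
235 [(np.float64(165.82), 'in', np.float64(12.9), np.float64(3.8)), (np.float64(173.13), 'out', np.float64(15.2), np.float64(-14.4))]
238 [(np.float64(165.63), 'in', np.float64(5.5), np.float64(3.3)), (np.float64(173.71), 'out', np.float64(8.1), np.float64(-16.8))]
241 []
row 168 [17.0, 19.0, 19.0, 19.0, 19.0, 22.0, 40.0, 112.0, 160.0, 160.0, 129.0, 121.0]
row 169 [15.0, 15.0, 15.0, 19.0, 15.0, 18.0, 46.0, 118.0, 158.0, 158.0, 128.0, 121.0]
row 170 [15.0, 19.0, 19.0, 19.0, 19.0, 15.0, 29.0, 107.0, 156.0, 161.0, 130.0, 121.0]
```

Run:
```python
from h import *
th=np.radians(8.65); u=np.array([-np.sin(th),np.cos(th)]); v=np.array([np.cos(th),np.sin(th)]); e=np.array([636.1,52.0])
g=e+(-69+3.9+1.5)*u+(2.1+1.8)*v
hit=robot.move_l([*g,70.],ori(np.radians(98.65)),speed=20,stop_force=4); robot.sleep(.6)
o=observe(); err=o["position"][:2]-g
print(hit,o["clock"],err@u,err@v,o["position"][2],o["grip_width"],o["gripper_force"],o["ft_force"])
d=grab_frame("side"); f=cv2.cvtColor(d["frame"],cv2.COLOR_RGB2GRAY).astype(int)
for r in range(168,184): print(r,f[r,250:272].tolist())
```

```text
False 32.9583 0.027983554318873973 -0.02186075540208018 69.9917698583158 23.160816897630813 21.695478558540344 [-0.68515734  0.88594606 -1.64629567]
168 [117, 112, 112, 111, 112, 110, 112, 116, 113, 110, 106, 112, 115, 116, 120, 131, 138, 132, 121, 109, 99, 83]
169 [115, 112, 113, 110, 111, 112, 109, 106, 109, 114, 114, 104, 100, 100, 110, 120, 120, 110, 105, 102, 90, 74]
170 [117, 115, 111, 109, 108, 106, 107, 105, 105, 110, 110, 91, 73, 78, 95, 111, 112, 105, 98, 84, 75, 62]
171 [116, 113, 111, 107, 107, 107, 103, 105, 108, 110, 100, 74, 61, 75, 95, 110, 106, 97, 85, 75, 69, 61]
172 [112, 107, 106, 107, 105, 107, 105, 103, 106, 107, 93, 65, 64, 86, 105, 110, 100, 86, 73, 70, 68, 58]
173 [114, 110, 108, 107, 109, 109, 111, 108, 104, 105, 95, 67, 64, 86, 100, 98, 83, 71, 64, 72, 78, 66]
174 [116, 113, 111, 110, 109, 113, 109, 105, 103, 105, 99, 80, 64, 73, 81, 76, 67, 60, 60, 74, 87, 81]
175 [119, 119, 115, 114, 113, 114, 110, 106, 100, 101, 99, 86, 68, 60, 62, 58, 57, 52, 50, 60, 83, 84]
176 [115, 115, 118, 118, 115, 111, 107, 105, 102, 100, 97, 97, 84, 64, 52, 49, 51, 50, 50, 52, 63, 70]
177 [96, 105, 115, 120, 119, 116, 109, 102, 101, 101, 100, 101, 95, 77, 54, 45, 44, 49, 48, 48, 52, 57]
178 [65, 77, 99, 113, 119, 119, 116, 109, 103, 101, 101, 102, 100, 86, 65, 52, 46, 44, 50, 46, 49, 50]
179 [53, 58, 73, 96, 109, 119, 121, 113, 107, 103, 101, 101, 100, 97, 84, 62, 47, 46, 51, 51, 51, 50]
180 [53, 55, 57, 67, 87, 108, 120, 118, 113, 110, 107, 103, 102, 101, 97, 78, 55, 44, 49, 48, 52, 50]
181 [55, 55, 53, 54, 65, 84, 105, 118, 120, 118, 113, 107, 104, 101, 100, 89, 63, 47, 45, 48, 49, 50]
182 [51, 56, 53, 51, 54, 63, 82, 106, 118, 123, 120, 117, 109, 104, 103, 99, 83, 66, 52, 49, 51, 48]
183 [54, 56, 54, 54, 54, 56, 61, 79, 103, 120, 121, 120, 119, 113, 109, 104, 98, 88, 73, 59, 49, 49]
```

Run:
```python
from h import *
F=[]
for _ in range(12): robot.sleep(.1); F.append(observe()["ft_force"])
print(np.mean(F,0),np.std(F,0),observe()["grip_width"])
if abs(np.mean(F,0)).max()<1.5: print(robot.hand_in())
```

```text
[ 0.32364853 -0.04423416 -0.68162278] [0.50728595 0.49481486 0.52116544] 23.0012670522926
the job is handed in; nothing more can be done
None
```

The job is handed in: the middle and narrow beakers are nested upright in the wide one, and the clip is held open and level around the card's free edge. By the camera measurements the card is near midway between the jaws, and the steady wrist force showed no contact.

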